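# Reset a gift-box packing jig: unlock, slide to the index, relock and hold

## Task

Set the packing jig for the next box size: slide its clamp lever fully open while the stop is still at home, push the stop out against its return spring until its pointer is level with the index on the rule, keep it there and slide the lever fully shut. Keep the lever open all the way between home and the index, and leave the index, the gift box, the scale and the cup where they are. Finish while still holding: stop at the index, with the grip tab and the shut lever pinched together between the fingers, because the spring takes the stop home if you let go.

Things in the scene. Friction and masses are not known exactly. Their poses are not given: they have to be found in the camera images.
- jig: The packing jig, fixed to the table: white laminate board 360 (x) by 210 (y) by 10 mm, low aluminium rails, a plywood end block (top 60 mm above the table) at its far (+x) end, a ticked aluminium rule along its right (-y) edge. Origin: centre of the board's underside. x is the way the stop is pushed out (away from the robot), y left, z up; all jig parts share these axes.
- stop (a joint): Travel of the stop in m along the jig's +x: 0 = home (where the spring holds it), up to 0.110. The return spring pushes it back to home with 3.6 N at home, growing by 0.3 N per 10 mm. Nothing else holds it: when let go it runs back home, even with the lever shut.
- grip_mid (a point): A point on the stop, on top of its aluminium deck plate (24 mm above the table), midway between the grip tab and the shut lever tab; moves with the stop. The deck is 75 mm (x) by 120 mm (y), reaching from 47.5 mm behind (-x) to 27.5 mm ahead of this point.
- fence_back (a point): Rear (-x) face of the stop's upright plywood fence, at mid width, half height: 14 mm ahead (+x) of grip_mid and 16 mm above the deck. The fence is 130 mm wide (y), 10 mm thick, its top 32 mm above the deck. Open fingers straddling the two tabs can push the stop out with their sides against this face.
- grip_tab (a point): Aluminium grip tab (stop_c3 in contact forces) standing on the stop's deck, fixed to it: 20 mm (x) by 10 mm (y) by 34 mm high. The point is the centre of its foot, 17 mm to the right (-y) of grip_mid, so its faces lie at y = -22 and -12 mm from grip_mid.
- lever (a joint): Position of the clamp lever on the stop in m: 0 = fully shut, 0.013 = fully open. It slides along the jig's y, opens to the left (+y, away from the grip tab) and shuts to the right. Friction of 3 N, no spring: it stays where it is left.
- lever_tab (a point): Upright dark steel tab of the clamp lever (lever_c0 in contact forces): 20 mm (x) by 8 mm (y), top 62 mm above the deck, 28 mm above the grip tab's top, so it can be pinched alone from above. The point is the centre of its foot at deck height, 18 mm left (+y) of grip_mid when shut, 31 mm when open. Shut, there are 26 mm between the two tabs and 44 mm over their outer faces; open, 39 and 57 mm.
- lever_top (a point): Centre of the top edge of the lever tab, 62 mm above the deck, 86 mm above the table.
- pointer_tip (a point): Tip of the stop's dark steel pointer, a flat finger 6 mm wide (x) that sticks out of the right (-y) end of the fence; 24 mm above the table, 19 mm ahead (+x) and 78 mm to the right (-y) of grip_mid.
- index_tip (a point): Left end of the index, a dark steel rider 16 mm long (x) on the rule with an upright fin 6 mm thick, 16 mm high. The point is 24 mm above the table, at the middle of the fin's thickness. The pointer is level with the index when pointer_tip and index_tip agree along the jig's x (then 4 mm apart in y).
- index (a joint): Position of the index along the rule in m, equal to the value of joint stop at which the pointer is level with it. It must not be moved (about 10 N would shift it).
- gift_box: Loose bystander: pale green card gift box, 75 x 100 x 144 mm high, left of the jig; origin at the centre of its underside.
- scale: Loose bystander: white kitchen scale 170 x 130 x 30 mm, right of the jig; origin at the centre of its underside.
- cup: Loose bystander: open steel cup 72 mm across the rim, 85 mm high, standing on the scale; origin at the centre of its underside.

How it is judged:
On the way, in this order (a step that is already met when the one before it is completed fails the run):
1. the lever is slid fully open (within 3 mm) with the stop at home (value of joint lever above 0.01 m and value of joint stop below 0.008 m), for 0.2 s.
2. the stop is held with its pointer within 5 mm of the index, lever still open (x of pointer_tip in the frame of index_tip between -0.005 and 0.005 m and value of joint lever above 0.008 m), for 0.3 s.
3. the lever is shut (within 2 mm) with the pointer within 5 mm of the index and both tabs pinched (x of pointer_tip in the frame of index_tip between -0.005 and 0.005 m and value of joint lever below 0.002 m and contact force between the fingers and stop_c3 above 2 N and contact force between the fingers and lever_c0 above 2 N), for 0.3 s.
At the end, for the whole second after the job is handed in: Pointer within 5 mm of the index along the jig, stop at rest, lever shut to within 2 mm, fingers pressing on both the grip tab and the lever tab with more than 2 N each, index moved less than 5 mm and bystanders less than 30 mm. The robot is still holding (all of step 3 and velocity of joint stop between -0.01 and 0.01 m/s and distance of each of gift_box, scale, cup from where it was at the start of the episode below 0.03 m and distance of index_tip from where it was at the start of the episode below 0.005 m); the arm keeps its last pose, push and grip.
It fails at once if the lever more than 5 mm from open while the stop is over 12 mm from home and the pointer over 8 mm from the index (value of joint stop above 0.012 m and value of joint lever below 0.008 m and not (x of pointer_tip in the frame of index_tip between -0.008 and 0.008 m)).
It fails at once if the index is pushed along the rule by 5 mm or more (distance of index_tip from where it was at the start of the episode above 0.005 m).
It fails at once if the gift box is moved by 30 mm or more (distance of gift_box from where it was at the start of the episode above 0.03 m).
It fails at once if the scale is moved by 30 mm or more (distance of scale from where it was at the start of the episode above 0.03 m).
It fails at once if the cup is moved by 30 mm or more (distance of cup from where it was at the start of the episode above 0.03 m).
It also fails if it takes over 38 s, if anything falls off the work surface, if the arm or the gripper's body presses on something with over 40 N, if the wrist force passes 120 N, or if a joint passes its speed limit or range.

## Robot

A 6-joint arm with a two-finger parallel gripper is mounted at the origin on the work surface. World frame = base frame: x ahead of the robot, y to its left, z up, the work surface at z = 0. Lengths are in m, angles in rad, forces in N, time in s.
With the tool pointing down it reaches from about 0.2 to 0.875 m from the base axis. Payload 3.4 kg.
Tool frame: the origin (TCP) lies midway between the tips of the shut fingers; the grasp point (between the pads) lies 19 mm behind it; z points along the fingers, y is the line along which they close (so a half turn about z gives the same grasp; the last joint's range is limited). The gripper opens to 94 mm and grips with 3 to 60 N. Pads are 16 mm wide; open, the fingers measure 119 mm over their backs; the gripper's body (75 mm by 177 mm) begins 78 mm behind the grasp point.
Start: joints at [1.171, 0.276, 1.505, -0, 1.361, -0.121], TCP at [0.158, 0.553, 0.205] pointing down, gripper open.
Joint ranges: [-2.89, 2.89], [-0.75, 2.08], [0.22, 2.7], [-1.18, 4.32], [0.11, 2.71], [-2.7, 2.7]. Speed limits (rad/s): [2.57, 2.57, 3.14, 3.14, 3.14, 3.14].

## Interface

Orientations are given as a unit quaternion [w, x, y, z].
In Python, from cell import robot gives the robot as it stands.
- The arm moves only by the shell command python3 -m creep 'ROWS' [FORCE]. ROWS is JSON, a list of rows, each an object with "jaw": the opening, from 0 (shut) to 1 (fully open); "offset": the shift along the tool's x, y, z normalised to -1 to 1, where 1 is 0.025 m, a list of three; "spin": the turn about the tool's z normalised to -1 to 1, where 1 is 8 degrees. In form: [{"jaw": jaw, "offset": [dx, dy, dz], "spin": spin}, ...]. A call has 1 to 8 rows; each row shifts and turns the commanded pose from where the row before left it, along the tool's axes as they then stand; what a row does not reach is not made up. A row lasts 1/8 s, in which the tool goes at most 62.5 mm and 10.7 degrees, less where a joint would pass 70% of its speed; a pose out of reach is approached as far as the arm can. A call with a number of a shift or a turn outside -1 to 1 is refused whole. A call with a gripper value outside its range is refused whole. The fingers move at their own pace and stop on an object; FORCE is the grip in N (left out, the last holds). Time passes only in rows, so rows that do not move let the fingers close. It gives the time, the measured TCP pose, the force, the opening and the grip force at its end, in the units of the state.
- robot.observe(): the state, without advancing time (a new reading comes with each control period).
- robot.read_camera(name): name is "scene" or "top" or "wrist"; returns (picture, depth): 384x512x3 uint8, red, green, blue; 384x512 float32, m along the optical axis (not along the pixel's ray), 0 where there is no reading.
- robot.get_calibration(name): a dict with "mtx" (3x3 intrinsics, pixels), "extrinsics" (4x4, takes a point from camera to world coordinates). Camera axes: x right, y up, looking along -z (the intrinsics and any distortion apply to the point x, -y, -z); pixel columns grow to the right and rows downward; lengths in m; the calibration is good to about 2 mm. The wrist camera is an equidistant fisheye: a pixel r from the principal point sees the ray r / f radians off the axis. A picture is of the moment at which its call begins: read the wrist's pose just before it. get_calibration takes no time and is no camera call; for the wrist camera it gives the pose at the moment of the call.
- robot.job_done(): hands the job in; it is judged then, once.
Trained networks look in the newest picture that a camera, given by its name, has taken for a name from the list of things; names that differ only in an ending like _2 or _b are one class to them, and where a whole thing is asked for, a point or a joint stands for the part that bears it (a point fixed in the world has none). Each returns a list of dicts, best first, with "p" (0 to 1); they miss things now and then, are a little off and sometimes report something else, mostly with a low value. They report only what shows in the picture. A call takes as long as a camera call.
- robot.spot_in(camera, thing): "extent" ([left, top, right, bottom] in pixels, round what is visible of it).
- robot.regions_of(camera, thing): "pixels" (384x512 bool, what is visible of it) and "extent" ([left, top, right, bottom] in pixels, round what is visible of it).
The state is a dict: "clock": time; "qpos": joint angles; "qvel": joint speeds; "joint_torque": joint torques, N m; "eef_pos": TCP position; "ee_rot": TCP orientation; "wrist_force": force on the tool from outside, world axes, zero at the start; "ft_torque": the same for the moment, N m; "gripper_width": finger opening in m; "grip_force": force on a finger pad.
Only numpy, scipy, OpenCV 4.12 (cv2) and the standard library are available. Lean on these libraries where they do the work, as an engineer would, in place of code of your own. Each camera call takes 0.05 s, during which the arm holds its last target. There are 200 camera calls.

## Working session

There is one attempt and no reset: what is moved stays moved. The work goes in short steps, Python scripts to look and compute and a shell command to move; the robot and the scene stay as the last step left them, time stands still between calls to the robot, and variables do not carry over. Pictures are saved under pics/ and viewed, at most 11 in all, crops included, and the job is handed in when it is done.

```bash
mkdir -p pics; ls
cat > h.py <<'E'
import numpy as np,cv2
from cell import robot
from scipy.spatial.transform import Rotation as R
def look(n,f=None):
    c=robot.get_calibration(n);p,d=robot.read_camera(n)
    if f: cv2.imwrite('pics/'+f,p[:,:,::-1])
    return c,p,d
def world(c,u,v,d):
    K=np.array(c['mtx']);T=np.array(c['extrinsics'])
    u=np.asarray(u,float);v=np.asarray(v,float)
    P=np.stack([(u-K[0,2])/K[0,0]*d,-(v-K[1,2])/K[1,1]*d,-d,np.ones_like(d)],-1)
    return (P@T.T)[...,:3]
E
python3 - <<'E'
from h import *
o=robot.observe();print(o)
c,p,d=look('top','t1.png');print(c)
v,u=np.mgrid[:384,:512];W=world(c,u,v,d);np.save('W.npy',W)
for t in ['jig','stop','lever_tab','grip_tab','index','pointer_tip','gift_box','cup','scale']:
    try:
        for r in robot.regions_of('top',t)[:2]:
            m=r['pixels']&(d>0);print(t,r['p'],r['extent'],W[m].mean(0).round(4),W[m].max(0).round(3),W[m].min(0).round(3))
    except Exception as e: print(t,e)
look('scene','s1.png')
E
```

```text
pics
{'clock': 0.0, 'qpos': array([ 1.17100357e+00,  2.76576328e-01,  1.50610333e+00, -4.59600138e-05,
        1.36073106e+00, -1.20984689e-01]), 'qvel': array([ 0.00156653, -0.00145431,  0.0014126 ,  0.00149945, -0.00210447,
        0.00200587]), 'joint_torque': array([-2.74222541e-03, -4.04598176e+01, -2.37215906e+01,  6.99477922e-02,
        3.45321035e-02, -1.40454995e-04]), 'eef_pos': array([0.15803386, 0.55225815, 0.20462729]), 'ee_rot': array([-2.12322994e-04,  1.38948129e-01,  9.90299243e-01, -8.84173967e-04]), 'wrist_force': array([ 0.50599985,  0.30689086, -0.36778942]), 'ft_torque': array([ 0.01824681, -0.00012754,  0.04047172]), 'grip_force': 0.0, 'gripper_width': 0.09397186411765364}
{'mtx': array([[357.96214299,   0.        , 254.78227854],
       [  0.        , 357.96214299, 188.71009232],
       [  0.        ,   0.        ,   1.        ]]), 'extrinsics': array([[-0.02143358,  0.98617857, -0.1642937 ,  0.39519381],
       [-0.99968024, -0.0189349 ,  0.01675983,  0.00617978],
       [ 0.0134173 ,  0.16460039,  0.98626907,  0.97365847],
       [ 0.        ,  0.        , 
[... 532 characters left out ...]
] [0.799 0.135 0.09 ] [ 0.389 -0.155 -0.005]
index 0.59 [282.3, 179.5, 294.0, 186.3] [ 0.5671 -0.0985  0.0319] [ 0.576 -0.089  0.043] [ 0.561 -0.108  0.02 ]
index 0.44 [238.5, 198.5, 245.9, 208.3] [0.517  0.0233 0.064 ] [0.528 0.033 0.09 ] [0.509 0.017 0.025]
pointer_tip 0.61 [223.0, 188.4, 275.2, 225.8] [0.5045 0.0085 0.032 ] [0.549 0.073 0.09 ] [ 0.458 -0.066  0.009]
gift_box 0.93 [65.3, 187.6, 131.4, 226.4] [0.5078 0.3682 0.1075] [0.575 0.497 0.148] [ 0.47   0.328 -0.003]
cup 0.85 [395.2, 191.3, 434.8, 218.9] [ 0.4871 -0.4136  0.0787] [ 0.52  -0.372  0.119] [ 0.451 -0.501  0.001]
scale 0.7 [383.7, 184.5, 433.6, 252.4] [ 0.4584 -0.4066  0.0256] [ 0.558 -0.348  0.114] [ 0.381 -0.489  0.006]
```

Run:
```python
from h import *
p=cv2.imread('pics/t1.png');cv2.imwrite('pics/t1c.png',cv2.resize(p[100:260,190:320],None,fx=3.7,fy=3.7,interpolation=cv2.INTER_CUBIC))
W=np.load('W.npy')
# jig yaw: board edges from mask of z 5..14mm
m=(abs(W[...,2]-.010)<.004)&(W[...,0]>.35)&(abs(W[...,1])<.2)
r=cv2.minAreaRect((W[m][:,:2]*1000).astype(np.float32));print(r)
m=(W[...,2]>.05)&(W[...,2]<.1)&(abs(W[...,1])<.2)&(W[...,0]>.7)&(W[...,0]<.85)
print(cv2.minAreaRect((W[m][:,:2]*1000).astype(np.float32)))
# fence top z~56
m=(abs(W[...,2]-.056)<.005)&(abs(W[...,1])<.2)&(W[...,0]>.47)&(W[...,0]<.6)
print(cv2.minAreaRect((W[m][:,:2]*1000).astype(np.float32)),m.sum())
m=(abs(W[...,2]-.086)<.005)&(abs(W[...,1])<.2)&(W[...,0]>.47)&(W[...,0]<.6)
print('lever top',W[m].mean(0),m.sum())
```

```text
((654.3673095703125, -19.510528564453125), (353.42376708984375, 561.3052368164062), 86.1115951538086)
((746.4053955078125, -48.41572570800781), (149.20216369628906, 19.52626609802246), 76.30757904052734)
((521.5714721679688, 4.877956390380859), (129.2669677734375, 34.28150939941406), 76.8058853149414) 232
lever top [0.51898421 0.024178   0.08586068] 26
```

View pics/t1c.png

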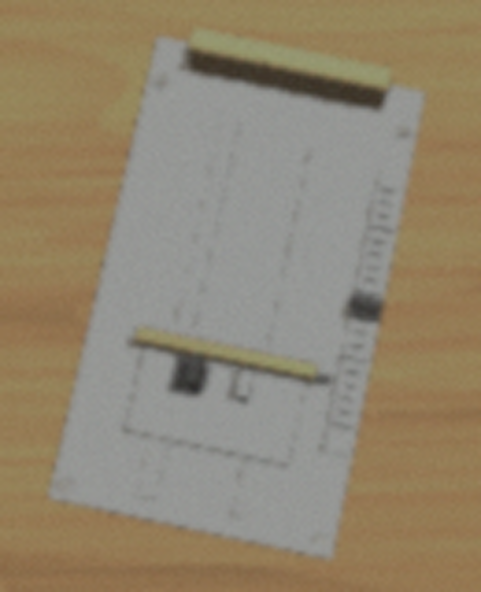

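View pics/s1.png

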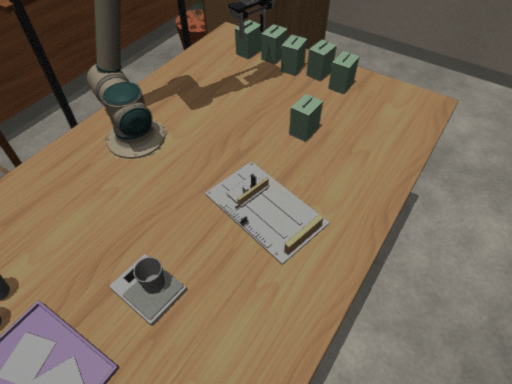

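The top view shows the jig turned about -13.5°. In the crop the lever is at (188,373), grip tab (240,385), pointer tip (325,379) and index (363,307). The scene view shows the way to the jig is clear. I'll move above the lever.

```bash
R='' ; python3 -m creep '[{"jaw":1,"offset":[-1,-0.9,0],"spin":-0.31},{"jaw":1,"offset":[-1,-0.9,0],"spin":0},{"jaw":1,"offset":[-1,-0.9,0],"spin":0},{"jaw":1,"offset":[-1,-0.9,0],"spin":0},{"jaw":1,"offset":[-1,-0.9,0],"spin":0},{"jaw":1,"offset":[-1,-0.9,0],"spin":0},{"jaw":1,"offset":[-1,-0.9,0],"spin":0},{"jaw":1,"offset":[-1,-0.9,0],"spin":0}]' 20
python3 -m creep '[{"jaw":1,"offset":[-1,-0.9,0],"spin":0},{"jaw":1,"offset":[-1,-0.9,0],"spin":0},{"jaw":1,"offset":[-1,-0.9,0],"spin":0},{"jaw":1,"offset":[-1,-0.9,0],"spin":0},{"jaw":1,"offset":[-1,-0.9,0],"spin":0},{"jaw":1,"offset":[-1,-0.9,0],"spin":0},{"jaw":1,"offset":[-1,-0.9,0],"spin":0},{"jaw":1,"offset":[-1,-0.9,0],"spin":0}]'
python3 -m creep '[{"jaw":1,"offset":[-1,-0.9,0],"spin":0},{"jaw":1,"offset":[-1,-0.9,0],"spin":0},{"jaw":1,"offset":[-1,-0.9,0],"spin":0},{"jaw":1,"offset":[0,0,0],"spin":0}]'
cat >> h.py <<'E'
def wray(c,u,v):
    K=np.array(c['mtx']);x=(u-K[0,2])/K[0,0];y=(v-K[1,2])/K[1,1];r=np.hypot(x,y)
    s=np.sinc(r/np.pi)
    return np.stack([x*s,-y*s,-np.cos(r)],-1)
def wz(c,u,v,z):
    T=np.array(c['extrinsics']);q=wray(c,np.float64(u),np.float64(v))@T[:3,:3].T
    return T[:3,3]+q*(z-T[2,3])/q[2]
def wdepth(c,d):
    v,u=np.mgrid[:384,:512];q=wray(c,u*1.,v*1.);q=q/(-q[...,2:3])*d[...,None];T=np.array(c['extrinsics'])
    return q@T[:3,:3].T+T[:3,3]
def tool(dw):
    q=robot.observe()['ee_rot'];return R.from_quat(np.roll(q,-1)).inv().apply(dw)
def yaw():
    q=robot.observe()['ee_rot'];y=R.from_quat(np.roll(q,-1)).as_matrix()[:,1];return np.degrees(np.arctan2(y[1],y[0]))-90
E
python3 - <<'E'
from h import *
print(robot.observe()['eef_pos'],yaw())
c,p,d=look('wrist');np.savez('w1.npz',p=p,d=d,K=c['mtx'],T=c['extrinsics'])
cv2.imwrite('pics/w1.png',cv2.resize(p[:,:,::-1],(768,576),interpolation=cv2.INTER_CUBIC))
print(c)
E
```

```text
clock: 1.55
eef_pos: [0.3101, 0.3295, 0.2057]
ee_rot: [0.0, 0.117, 0.993, 0.0]
wrist_force: [1.1, -0.4, 0.2]
gripper_width: 0.094
grip_force: 0.0
clock: 2.55
eef_pos: [0.4626, 0.1077, 0.2057]
ee_rot: [0.0, 0.118, 0.993, 0.0]
wrist_force: [-0.7, -0.3, 0.0]
gripper_width: 0.0939
grip_force: 0.0
clock: 3.05
eef_pos: [0.5203, 0.0239, 0.2052]
ee_rot: [0.0, 0.119, 0.993, -0.0]
wrist_force: [-0.8, 0.4, 0.3]
gripper_width: 0.094
grip_force: 0.0
[0.52032115 0.023943   0.20524674] -13.652631155268125
{'mtx': array([[297.31863964,   0.        , 252.80719332],
       [  0.        , 297.31863964, 189.55194563],
       [  0.        ,   0.        ,   1.        ]]), 'extrinsics': array([[ 2.35819307e-01, -9.41743389e-01, -2.39809599e-01,
         4.50632288e-01],
       [ 9.71796646e-01,  2.28340923e-01,  5.89211506e-02,
         4.10451106e-02],
       [-7.30258877e-04, -2.46940909e-01,  9.69030265e-01,
         3.83731865e-01],
       [ 0.00000000e+00,  0.00000000e+00,  0.00000000e+00,
         1.00000000e+00]])}
```

View pics/w1.png

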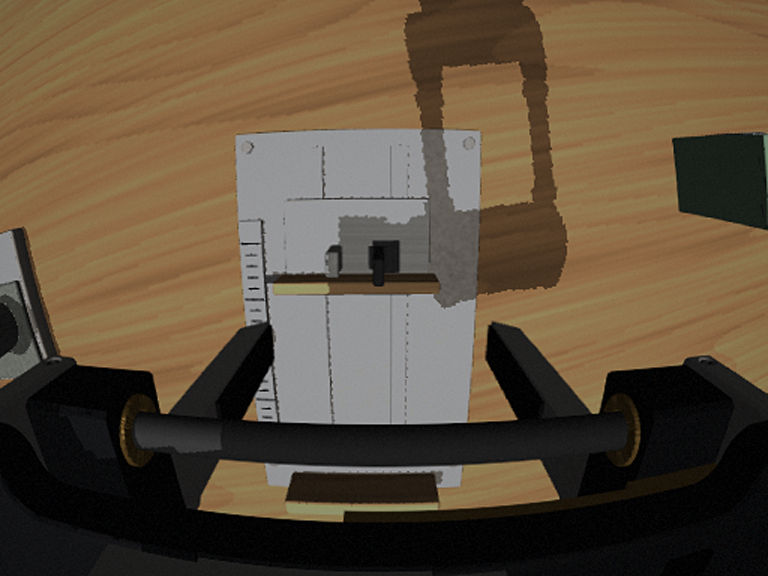

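The wrist view shows the jig square to the tool. The lever top is near (378,281), the grip tab near (333,262) and the pointer near (268,277). A finger hides the index.

Run:
```python
from h import *
f=np.load('w1.npz');c=dict(mtx=f['K'],extrinsics=f['T']);W=wdepth(c,f['d'])
a=np.radians(-13.6);ex=np.array([np.cos(a),np.sin(a)]);ey=np.array([-ex[1],ex[0]])
o=robot.observe()['eef_pos'][:2]
J=np.stack([(W[...,:2]-o)@ex,(W[...,:2]-o)@ey,W[...,2]],-1)*1000
ok=(f['d']>0)&(abs(J[...,0])<120)&(abs(J[...,1])<150)
ok[int(330/1.5):]=0
def st(n,m): 
    q=J[m&ok];print(n,len(q),np.percentile(q,[3,50,97],axis=0).round(1).tolist() if len(q) else '')
z=J[...,2]
near=(abs(J[...,0])<30)
st('levertop',near&(abs(z-86)<2.5)&(abs(J[...,1])<25))
st('griptop',near&(abs(z-58)<2)&(J[...,1]<-15)&(J[...,1]>-60)&(J[...,0]<8))
st('fencetop',(abs(z-56)<2.5)&(J[...,0]>-10)&(abs(J[...,0])<45)&(abs(J[...,1])<110))
# top cam jig frame
T=np.load('W.npy');J2=np.stack([(T[...,:2]-o)@ex,(T[...,:2]-o)@ey,T[...,2]],-1)*1000
def s2(n,m): q=J2[m];print('top',n,len(q),np.percentile(q,[3,50,97],axis=0).round(1).tolist())
z=J2[...,2]
s2('lever',(abs(z-86)<4)&(abs(J2[...,0])<30)&(abs(J2[...,1])<30))
s2('fence',(abs(z-56)<4)&(J2[...,0]>8)&(J2[...,0]<40)&(abs(J2[...,1])<110))
s2('index',(z>28)&(z<48)&(J2[...,0]>30)&(J2[...,0]<120)&(J2[...,1]<-85)&(J2[...,1]>-140))
for n,u,v in[('pointer',268,277),('levertop',378,281)]:
    w=wz(c,u/1.5,v/1.5,.024 if n=='pointer' else .086)[:2]-o;print(n,w@ex*1000,w@ey*1000)
```

```text
levertop 132 [[-11.8, -5.9, 83.6], [-3.4, -1.7, 85.0], [6.1, 1.4, 86.1]]
griptop 117 [[-12.1, -41.3, 56.1], [-2.9, -36.8, 57.0], [6.4, -33.2, 58.3]]
fencetop 961 [[-5.8, -79.1, 53.8], [15.1, -30.4, 55.1], [20.0, 39.8, 57.3]]
top lever 26 [[-9.3, -4.7, 82.6], [-0.0, -0.9, 86.1], [9.0, 2.6, 89.7]]
top fence 197 [[14.0, -79.3, 52.7], [18.5, -18.8, 56.4], [23.6, 41.5, 59.3]]
top index 24 [[73.9, -119.2, 30.8], [76.9, -111.0, 39.9], [80.2, -101.0, 42.7]]
pointer 14.809269401424716 -95.1283912061433
levertop 3.0986743567252644 -1.7446036119654293
```

```bash
python3 -m creep '[{"jaw":1,"offset":[0.1,-0.08,1],"spin":0},{"jaw":1,"offset":[0,0,1],"spin":0},{"jaw":0.7,"offset":[0,0,1],"spin":0},{"jaw":0.5,"offset":[0,0,1],"spin":0},{"jaw":0.5,"offset":[0,0,1],"spin":0},{"jaw":0.3,"offset":[0,0,0.56],"spin":0},{"jaw":0.3,"offset":[0,0,0],"spin":0}]' 15
python3 -m creep '[{"jaw":0,"offset":[0,0,0],"spin":0},{"jaw":0,"offset":[0,0,0],"spin":0},{"jaw":0,"offset":[0,0,0],"spin":0}]' 15
```

```text
clock: 3.98
eef_pos: [0.5152, 0.0249, 0.0659]
ee_rot: [-0.001, 0.117, 0.993, 0.0]
wrist_force: [-0.4, 0.1, 0.8]
gripper_width: 0.0474
grip_force: 0.0
clock: 4.35
eef_pos: [0.5167, 0.0241, 0.0671]
ee_rot: [0.001, 0.118, 0.993, 0.0]
wrist_force: [0.5, -0.8, -0.2]
gripper_width: 0.0173
grip_force: 0.0
```

```bash
python3 -m creep '[{"jaw":0,"offset":[0,0,0],"spin":0},{"jaw":0,"offset":[0,0,0],"spin":0},{"jaw":0,"offset":[0,0,0],"spin":0}]' 15
python3 -m creep '[{"jaw":0,"offset":[0,0.2,0],"spin":0},{"jaw":0,"offset":[0,0.2,0],"spin":0},{"jaw":0,"offset":[0,0.2,0],"spin":0},{"jaw":0,"offset":[0,0.06,0],"spin":0},{"jaw":0,"offset":[0,0,0],"spin":0}]' 15
```

```text
clock: 4.72
eef_pos: [0.5165, 0.024, 0.0668]
ee_rot: [0.0, 0.117, 0.993, -0.0]
wrist_force: [-0.7, -0.2, 3.6]
gripper_width: 0.0081
grip_force: 15.0
clock: 5.35
eef_pos: [0.5195, 0.0369, 0.0667]
ee_rot: [-0.0, 0.116, 0.993, -0.003]
wrist_force: [-2.5, -13.1, 6.6]
gripper_width: 0.0079
grip_force: 15.0
```

```bash
python3 -m creep '[{"jaw":0,"offset":[0,0,0],"spin":0},{"jaw":1,"offset":[0,0,0],"spin":0},{"jaw":1,"offset":[0,0,0],"spin":0},{"jaw":1,"offset":[0,0,0],"spin":0},{"jaw":1,"offset":[0,0,0],"spin":0},{"jaw":1,"offset":[0,0,0],"spin":0},{"jaw":1,"offset":[0,0,0],"spin":0}]' 15
python3 -m creep '[{"jaw":1,"offset":[0,-0.5,0],"spin":0},{"jaw":1,"offset":[0,-0.5,0],"spin":0},{"jaw":1,"offset":[0,-0.3,0],"spin":0},{"jaw":1,"offset":[0,0,0],"spin":0}]' 15
python3 - <<'E'
from h import *
o=robot.observe();print(o['eef_pos'],(tool(np.r_[.5123,.0065,.03]-o['eef_pos'])/.025).round(2),yaw())
c,p,d=look('wrist');np.savez('w2.npz',p=p,d=d,K=c['mtx'],T=c['extrinsics'])
cv2.imwrite('pics/w2.png',cv2.resize(p[:,:,::-1],(768,576),interpolation=cv2.INTER_CUBIC))
c,p,d=look('scene');np.savez('s2.npz',p=p,d=d,K=c['mtx'],T=c['extrinsics'])
cv2.imwrite('pics/s2.png',cv2.resize(p[150:270,195:335,::-1],None,fx=5,fy=5,interpolation=cv2.INTER_CUBIC))
E
```

```text
clock: 6.22
eef_pos: [0.5201, 0.0403, 0.0664]
ee_rot: [-0.0, 0.117, 0.993, 0.0]
wrist_force: [1.0, -0.2, 0.9]
gripper_width: 0.0643
grip_force: 0.0
clock: 6.72
eef_pos: [0.5124, 0.0078, 0.0665]
ee_rot: [0.0, 0.118, 0.993, 0.0]
wrist_force: [0.0, 0.5, -0.0]
gripper_width: 0.094
grip_force: 0.0
[0.51238476 0.00776211 0.06650704] [-0.01 -0.05  1.46] -13.583660971870827
```

View pics/w2.png

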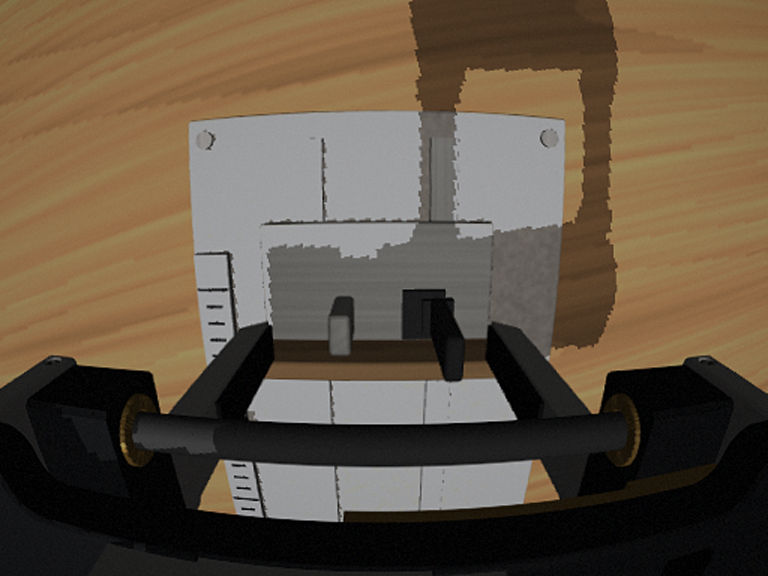

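View pics/s2.png

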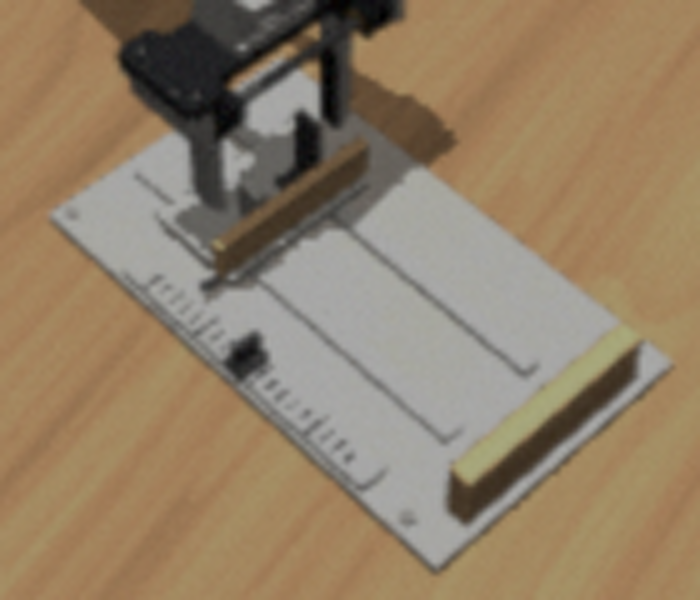

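The wrist view shows the fingers straddling both tabs: grip tab at (340,330), open lever at (452,350). In the scene crop the pointer tip is at (205,290) and the index fin at (245,350). Next I'll descend and push.

```bash
python3 -m creep '[{"jaw":1,"offset":[0.08,-0.05,0.7],"spin":0},{"jaw":1,"offset":[0,0,0.7],"spin":0},{"jaw":1,"offset":[0,0,0.06],"spin":0},{"jaw":1,"offset":[0,0,0],"spin":0}]' 20
python3 -m creep '[{"jaw":1,"offset":[-0.2,0,0],"spin":0},{"jaw":1,"offset":[-0.2,0,0],"spin":0},{"jaw":1,"offset":[-0.25,0,0],"spin":0},{"jaw":1,"offset":[-0.3,0,0],"spin":0},{"jaw":1,"offset":[-0.3,0,0],"spin":0},{"jaw":1,"offset":[-0.3,0,0],"spin":0},{"jaw":1,"offset":[-0.25,0,0],"spin":0},{"jaw":1,"offset":[0,0,0],"spin":0}]' 20
python3 - <<'E'
from h import *
for n in['scene','top']:
    c,p,d=look(n);np.savez(n+'3.npz',p=p,d=d,K=c['mtx'],T=c['extrinsics'])
    q=p[150:270,195:335] if n=='scene' else p[110:250,200:310]
    cv2.imwrite('pics/%s3.png'%n,cv2.resize(q[:,:,::-1],None,fx=5 if n=='scene' else 4.2,fy=5 if n=='scene' else 4.2,interpolation=cv2.INTER_CUBIC))
E
```

```text
clock: 7.32
eef_pos: [0.5107, 0.008, 0.0303]
ee_rot: [0.0, 0.117, 0.993, 0.0]
wrist_force: [1.2, -0.0, 0.6]
gripper_width: 0.0937
grip_force: 0.0
clock: 8.32
eef_pos: [0.5539, -0.0025, 0.0299]
ee_rot: [-0.001, 0.117, 0.993, 0.0]
wrist_force: [-3.7, 1.2, 3.3]
gripper_width: 0.0942
grip_force: 2.2
```

View pics/scene3.png

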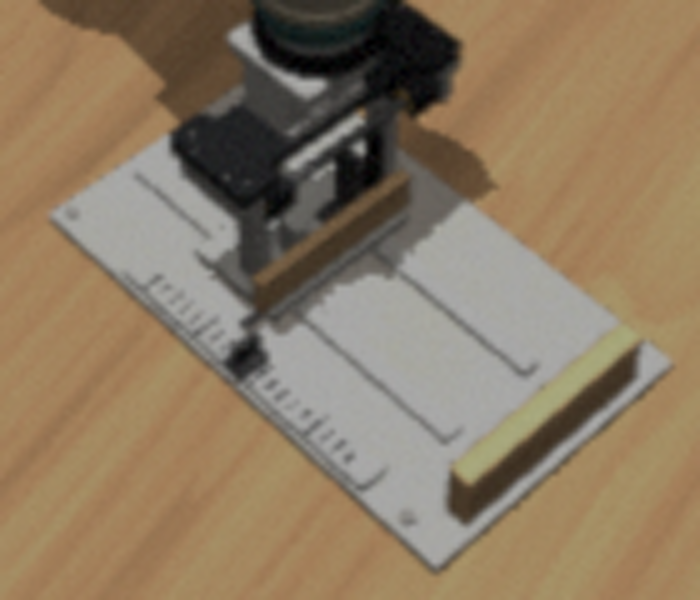

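The scene view shows the stop partly out, with the pointer tip at (250,322) just short of the index fin at (245,350).

Run:
```python
from h import *
o=np.array([.5203,.0239]);a=np.radians(-13.6);ex=np.array([np.cos(a),np.sin(a)]);ey=np.array([-ex[1],ex[0]])
v,u=np.mgrid[:384,:512]
e=robot.observe()['eef_pos'];print('tcp',(e[:2]-o)@ex*1000,(e[:2]-o)@ey*1000)
def jf(W): return np.stack([(W[...,:2]-o)@ex,(W[...,:2]-o)@ey,W[...,2]],-1)*1000
for n in['top3','scene3','s2']:
    f=np.load(n+'.npz');c=dict(mtx=f['K'],extrinsics=f['T']);J=jf(world(c,u,v,f['d']));z=J[...,2];x=J[...,0];y=J[...,1];g=f['p'].sum(2)
    def s(t,m): q=J[m&(f['d']>0)];print(n,t,len(q),np.percentile(q,[3,50,97],axis=0).round(1).tolist() if len(q) else '')
    s('fence',(abs(z-56)<3)&(x>5)&(x<80)&(y<38)&(y>-83)&(g>150))
    s('index',(z>27)&(z<48)&(x>55)&(x<100)&(y<-96)&(y>-130))
    s('blk',(abs(z-60)<3)&(x>200)&(x<290)&(abs(y+20)<80))
    s('ptr',(abs(z-24)<4)&(y<-86)&(y>-98)&(x<100)&(x>0)&(g<200))
for k in['scene','top']:
  for r in robot.regions_of(k,'index')[:2]: print(k,r['p'],r['extent'])
```

```text
tcp 38.62819122781178 -17.765941911104303
top3 fence 6 [[49.6, 30.3, 53.3], [55.2, 31.5, 55.2], [59.4, 34.7, 56.1]]
top3 index 7 [[71.3, -120.4, 29.7], [75.2, -117.4, 42.7], [78.4, -114.9, 45.9]]
top3 blk 326 [[229.0, -86.1, 57.6], [237.0, -16.8, 60.5], [245.3, 52.7, 62.8]]
top3 ptr 0 
scene3 fence 121 [[32.5, -78.3, 53.2], [55.1, -33.5, 55.3], [60.7, 33.2, 58.4]]
scene3 index 31 [[71.7, -119.7, 27.2], [77.2, -110.4, 37.5], [82.0, -99.1, 42.8]]
scene3 blk 231 [[229.4, -86.5, 57.1], [237.9, -22.5, 59.3], [246.1, 52.3, 62.3]]
scene3 ptr 3 [[56.6, -93.8, 25.9], [58.2, -88.5, 26.8], [59.1, -86.8, 27.6]]
s2 fence 93 [[8.0, -80.0, 53.2], [18.1, -30.7, 55.3], [23.4, 31.6, 58.2]]
s2 index 29 [[71.8, -120.0, 28.2], [77.5, -111.8, 36.0], [80.5, -99.0, 42.2]]
s2 blk 218 [[229.0, -88.4, 57.1], [237.6, -22.4, 59.5], [246.0, 53.0, 62.3]]
s2 ptr 2 [[18.0, -92.3, 23.0], [18.1, -90.3, 23.7], [18.2, -88.4, 24.5]]
scene 0.5 [239.1, 218.0, 247.1, 224.2]
scene 0.38 [134.9, 253.8, 168.5, 293.0]
```

View pics/top3.png

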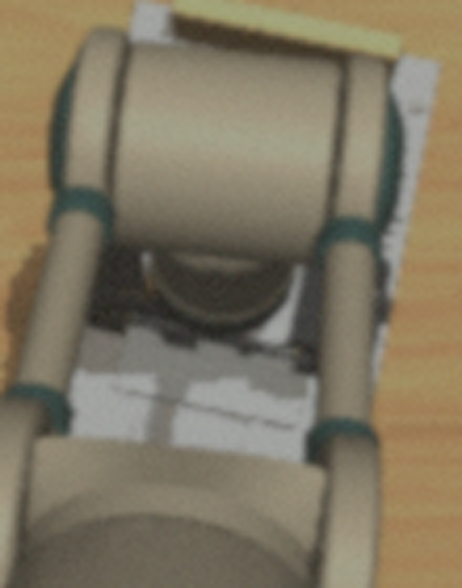

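The arm hides the index from the top camera. From scene depth, the pointer is at x≈57.5 mm and the index at about 77 mm, so about 19 mm remain.

```bash
python3 -m creep '[{"jaw":1,"offset":[-0.2,0,0],"spin":0},{"jaw":1,"offset":[-0.2,0,0],"spin":0},{"jaw":1,"offset":[-0.15,0,0],"spin":0},{"jaw":1,"offset":[-0.1,0,0],"spin":0},{"jaw":1,"offset":[0,0,0],"spin":0},{"jaw":1,"offset":[0,0,0],"spin":0}]' 20
cat > m.py <<'E'
from h import *
import sys
o=np.array([.5203,.0239]);a=np.radians(-13.6);ex=np.array([np.cos(a),np.sin(a)]);ey=np.array([-ex[1],ex[0]])
v,u=np.mgrid[:384,:512]
ob=robot.observe();e=ob['eef_pos'];print('tcp',(e[:2]-o)@ex*1000,(e[:2]-o)@ey*1000,ob['wrist_force'])
F=[];I=[];P=[]
for k in range(6):
    c,p,d=look('scene');W=world(c,u,v,d);J=np.stack([(W[...,:2]-o)@ex,(W[...,:2]-o)@ey,W[...,2]],-1)*1000
    x,y,z=J[...,0],J[...,1],J[...,2];g=p.sum(2)
    t=lambda m:J[m&(d>0)]
    q=t((abs(z-55.5)<2.5)&(x>45)&(x<110)&(y<30)&(y>-80)&(g>130));F.append(np.percentile(q[:,0],[10,50,90]))
    q=t((z>32)&(z<45)&(x>55)&(x<100)&(y<-96)&(y>-130));I.append(np.percentile(q[:,0],[10,50,90]))
    q=t((abs(z-25)<4)&(y<-85)&(y>-96)&(x<95)&(x>45)&(g<200));P+=q.round(1).tolist()
print('fence',np.mean(F,0),'index',np.mean(I,0));print('ptr',np.median(P,0) if P else 0,len(P))
crop=p[195:235,220:273];cv2.imwrite('pics/'+sys.argv[1],cv2.resize(crop[:,:,::-1],None,fx=14,fy=14,interpolation=cv2.INTER_CUBIC))
# expected image of level line at index: project points on x=77,z=24 from y=-120..-60
T=np.linalg.inv(c['extrinsics']);K=c['mtx']
for X in (72,77,82):
  for Y in(-102,-98,-80):
    w=np.r_[o+ex*X/1e3+ey*Y/1e3,.024,1];q=T@w;print(X,Y,((K[0,0]*q[0]/-q[2]+K[0,2]-220+.5)*14).round(),((K[1,1]*-q[1]/-q[2]+K[1,2]-195+.5)*14).round())
E
python3 m.py s4.png
```

```text
clock: 9.28
eef_pos: [0.5692, -0.0062, 0.0298]
ee_rot: [-0.001, 0.117, 0.993, 0.0]
wrist_force: [-4.8, 2.1, 2.6]
gripper_width: 0.0943
grip_force: 2.5
tcp 54.63900768552928 -17.702556354354126 [-4.82832482  2.14697263  2.60896725]
fence [57.9520791  70.71296364 75.84465427] index [73.04521662 77.10201267 79.24742722]
ptr [ 72.2 -86.   23.5] 3
72 -102 359.0 340.0
72 -98 372.0 330.0
72 -80 433.0 284.0
77 -102 374.0 353.0
77 -98 387.0 343.0
77 -80 448.0 298.0
82 -102 389.0 367.0
82 -98 403.0 357.0
82 -80 463.0 311.0
```

View pics/s4.png

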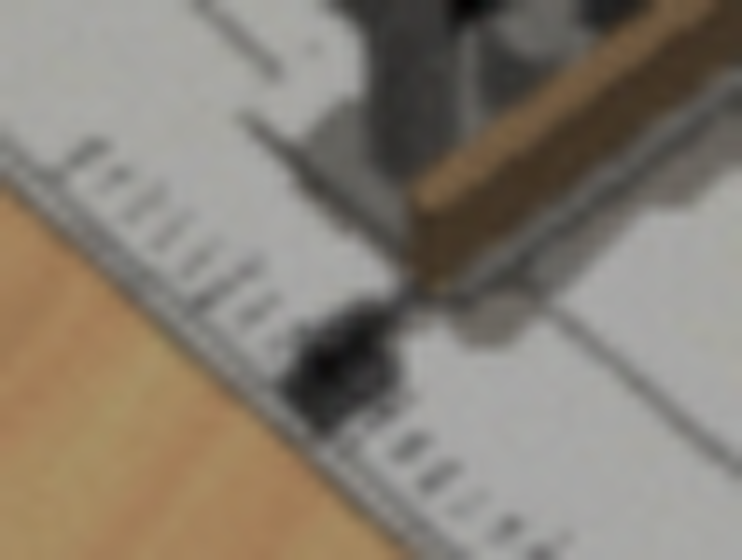

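Pointer measures about 71.5 mm against the index at about 76.8 mm, so I'll advance 5 mm more.

```bash
python3 -m creep '[{"jaw":1,"offset":[-0.1,0,0],"spin":0},{"jaw":1,"offset":[-0.1,0,0],"spin":0},{"jaw":1,"offset":[0,0,0],"spin":0},{"jaw":1,"offset":[0,0,0],"spin":0}]' 20
python3 m.py s5.png
python3 - <<'E'
from h import *
c,p,d=look('wrist')
cv2.imwrite('pics/w5.png',cv2.resize(p[200:300,100:220,::-1],None,fx=5,fy=5,interpolation=cv2.INTER_CUBIC))
E
```

```text
clock: 10.07
eef_pos: [0.5741, -0.0073, 0.0298]
ee_rot: [-0.001, 0.117, 0.993, 0.0]
wrist_force: [-4.1, 2.5, 3.4]
gripper_width: 0.0941
grip_force: 2.5
tcp 59.59254099924435 -17.68439987335795 [-4.1342921   2.5059983   3.41617943]
fence [65.22932472 75.77764851 80.66650311] index [72.94178642 77.07688876 78.85423298]
ptr [ 77.05 -89.1   23.35] 16
72 -102 359.0 340.0
72 -98 372.0 330.0
72 -80 433.0 284.0
77 -102 374.0 353.0
77 -98 387.0 343.0
77 -80 448.0 298.0
82 -102 389.0 367.0
82 -98 403.0 357.0
82 -80 463.0 311.0
```

View pics/s5.png

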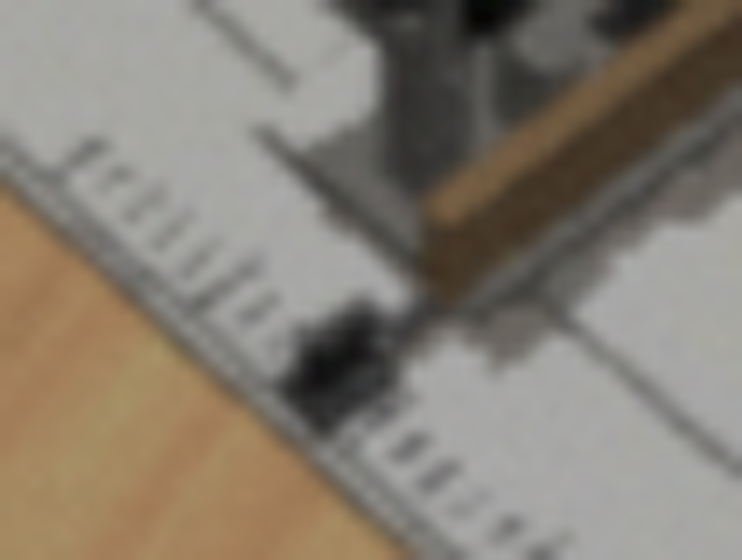

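View pics/w5.png

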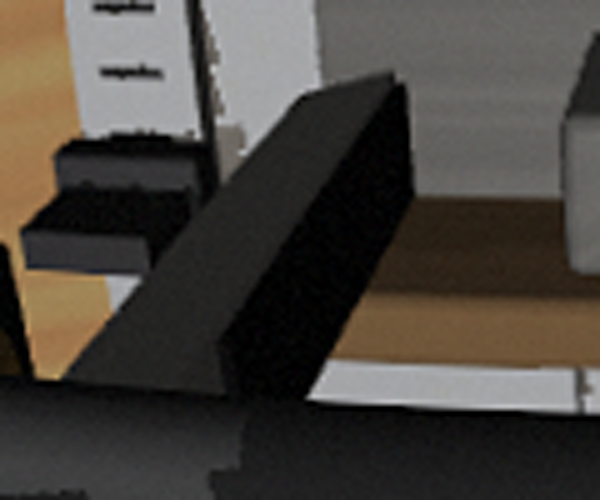

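The scene crop shows the pointer at (405,330), running into the fin line. The wrist crop shows the fin's top face in rows 228–270 near column 90 and the fence top in rows 295–362 near column 450. I'll cross-check with those rays.

Run:
```python
from h import *
o=np.array([.5203,.0239]);a=np.radians(-13.6);ex=np.array([np.cos(a),np.sin(a)]);ey=np.array([-ex[1],ex[0]])
c,p,d=look('wrist');W=wdepth(c,d)
for n,u,v,z in[('fin r',90,230,None),('fin mid',90,250,None),('fin f',90,268,None),('fence r',450,297,.056),('fence f',450,360,.056)]:
    U,V=100+u/5-.4,200+v/5-.4
    q=W[int(round(V)),int(round(U))];print(n,'depth',((q[:2]-o)@ex*1e3).round(1),((q[:2]-o)@ey*1e3).round(1),(q[2]*1e3).round(1),end=' ')
    for zz in([z] if z else[.040,.042,.044]):
        w=wz(c,U,V,zz)[:2]-o;print((w@ex*1e3).round(1),end=' ')
    print()
```

```text
fin r depth 70.7 -108.9 38.6 69.8 68.8 67.8 
fin mid depth 73.0 -108.6 40.0 72.8 71.8 70.8 
fin f depth 76.3 -110.0 38.3 75.5 74.5 73.5 
fence r depth 69.8 -54.8 53.6 68.5 
fence f depth 78.1 -55.2 54.8 77.1
```

Pointer and index agree within about 1 mm in both views, so I'll close on both tabs.

```bash
python3 -m creep '[{"jaw":0.6,"offset":[0,0,0],"spin":0},{"jaw":0.4,"offset":[0,0,0],"spin":0},{"jaw":0,"offset":[0,0,0],"spin":0},{"jaw":0,"offset":[0,0,0],"spin":0},{"jaw":0,"offset":[0,0,0],"spin":0},{"jaw":0,"offset":[0,0,0],"spin":0},{"jaw":0,"offset":[0,0,0],"spin":0},{"jaw":0,"offset":[0,0,0],"spin":0}]' 25
python3 m.py s6.png
```

```text
clock: 11.48
eef_pos: [0.573, -0.0081, 0.0291]
ee_rot: [-0.002, 0.118, 0.993, -0.0]
wrist_force: [-5.4, -1.1, 0.1]
gripper_width: 0.0434
grip_force: 25.5
tcp 58.763785168184526 -18.72660147266501 [-5.43002134 -1.06914654  0.06318606]
fence [69.99093318 75.41715167 80.01534691] index [73.26909207 77.03374357 79.09729944]
ptr [ 76.6 -88.7  23.8] 21
72 -102 359.0 340.0
72 -98 372.0 330.0
72 -80 433.0 284.0
77 -102 374.0 353.0
77 -98 387.0 343.0
77 -80 448.0 298.0
82 -102 389.0 367.0
82 -98 403.0 357.0
82 -80 463.0 311.0
```

View pics/s6.png

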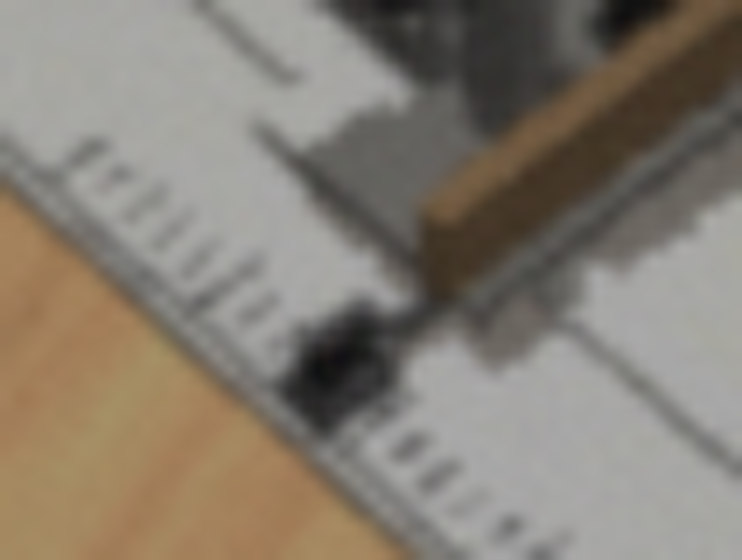

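The view shows the pointer still at the index (400,325). The opening is 43.4 mm against 44 mm over the shut tabs, at 25 N, so the lever is shut and pinched. I'll let it settle and hand in.

```bash
python3 -m creep '[{"jaw":0,"offset":[0,0,0],"spin":0},{"jaw":0,"offset":[0,0,0],"spin":0},{"jaw":0,"offset":[0,0,0],"spin":0},{"jaw":0,"offset":[0,0,0],"spin":0}]' 25 && python3 -c "
from cell import robot
print(robot.job_done())"
```

```text
clock: 12.28
eef_pos: [0.5731, -0.0081, 0.0292]
ee_rot: [-0.002, 0.118, 0.993, -0.0]
wrist_force: [-4.8, 0.6, -0.1]
gripper_width: 0.0441
grip_force: 25.6
the job is handed in; nothing more can be done
None
```

I handed the job in at 12.3 s with the stop held at the index (pointer level to about 1–2 mm by camera), the lever shut and both tabs pinched at about 25 N; no pass/fail verdict came back.

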